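# Roll the objective case up the gutter of the code reader

## Robot

A 7-joint arm with a two-finger parallel gripper is mounted at the origin on a cart in front of the work surface, level with it; the furniture and walls round the work are solid. World frame = base frame: x ahead of the robot, y to its left, z up, the work surface at z = 0. Lengths are in m, angles in rad, forces in N, time in s.
With the tool pointing down it reaches from about 0.425 to 0.875 m from the base axis. Payload 4.7 kg.
Tool frame: the origin (TCP) lies midway between the tips of the shut fingers; the grasp point (between the pads) lies 19 mm behind it (ctrl.grip_point_offset is the distance from the TCP to the grasp point, in m); z points along the fingers, y is the line along which they close (so a half turn about z gives the same grasp; the last joint's range is limited). The gripper opens to 87 mm and grips with 3 to 60 N. Pads are 19 mm wide; open, the fingers measure 117 mm over their backs; the gripper's body (75 mm by 190 mm) begins 51 mm behind the grasp point.
Start: joints at [-1.178, 0.321, -0.07, 1.45, 0.023, 1.371, -0.057], TCP at [0.24, 0.604, 0.223] pointing down, gripper open.
Joint ranges: [-2.86, 2.86], [-0.3, 2.09], [-1.38, 1.24], [0.06, 2.45], [-1.56, 4.7], [0.09, 2.05], [-2.69, 2.69]. Speed limits (rad/s): [2.57, 2.57, 3.14, 3.14, 3.14, 3.14, 3.14].

## Interface

Orientations are given as a rotation vector (axis times angle).
In Python, from bench import ctrl gives the robot as it stands.
- The arm moves only by the tool move_arm, never from a script. Its argument "increments" is text: rows parted by semicolons, each of 7 numbers parted by spaces: the shift along the world's x, y, z in mm, then the turn, a rotation vector about the world's x, y, z in degrees, then the closure in counts, from 0 (fully open) to 255 (shut). A call has exactly 8 rows; each row shifts and turns the commanded pose from where the row before left it; what a row does not reach is not made up. A row lasts 1/12 s, in which the tool goes at most 41.7 mm and 7.16 degrees, less where a joint would pass 70% of its speed; a pose out of reach is approached as far as the arm can. A call with a gripper value outside its range is refused whole. The fingers move at their own pace and stop on an object; "grip_force" is the grip in N (left out, the last holds). Time passes only in rows, so rows that do not move let the fingers close, or fill a call up. It gives the time, the measured TCP pose, the force, the opening and the grip force at its end, in the units of the state.
- ctrl.get_state(): the state, without advancing time (a new reading comes with each control period).
- ctrl.get_image(name): name is "side" or "top" or "wrist"; returns a dict with "frame" (420x560x3 uint8, red, green, blue), "depth" (420x560 float32, m along the optical axis (not along the pixel's ray), 0 where there is no reading), "fx", "fy", "cx", "cy" (pixels), "position" and "orientation" of the camera in the world. Camera axes: x right, y down, z forward; pixel columns grow to the right and rows downward; lengths in m; the calibration is good to about 2 mm. A picture is of the moment at which its call begins.
- ctrl.close_job(): hands the job in; it is judged then, once.
Trained networks look in a picture, given as the dict that the camera call returned (one of the last four; its "shot" number tells which), for a name from the list of things; names that differ only in an ending like _2 or _b are one class to them, and where a whole thing is asked for, a point or a joint stands for the part that bears it (a point fixed in the world has none). Each returns a list of dicts, best first, with "score" (0 to 1); they miss things now and then, are a little off and sometimes report something else, mostly with a low value. They report only what shows in the picture. A call takes as long as a camera call. They do not tell look-alikes from the thing itself.
- ctrl.find_in(target, picture): "centre" ([x, y, z] in m, in world coordinates, good to about 4 mm: the middle of the surface that is visible of it).
- ctrl.silhouettes(target, picture): "region" (420x560 bool, what is visible of it).
The state is a dict: "time": time; "joint_positions": joint angles; "qd": joint speeds; "joint_torque": joint torques, N m; "position": TCP position; "tool_rot": TCP orientation; "ft_force": force on the tool from outside, world axes, zero at the start; "torque": the same for the moment, N m; "grip_width": opening from 0.0 (shut) to 1.0 (fully open); "grip_force": force on a finger pad.
Only numpy, scipy, OpenCV 4.12 (cv2) and the standard library are available. Lean on these libraries where they do the work, as an engineer would, in place of code of your own. Each camera call takes 0.05 s, during which the arm holds its last target. There are 200 camera calls.

## Task

Push the black round case lying at the bottom of the sloped gutter up the gutter and over the ridge with a fingertip, so that it rests against the face of the reader at the top and cannot roll back. Then press the button on top of the reader right down and let it go. Only push the case: do not grip it or lift it out of the gutter, and leave the things beside the gutter where they are.

Things in the scene. Friction and masses are not known exactly. Their poses are not given: they have to be found in the camera images.
- gutter: Fixed aluminium gutter, white reader box at its upper end. Origin on the bench below the gutter's middle; +x uphill along it to the reader, y across, z up. Channel 64 mm wide inside, side walls 4 mm thick, 16 mm above the floor. The reader's flat face, the stop, is at x = 90 mm; the reader (60 mm along x, 78 across) is 68 mm high.
- low_floor (a point): Point on the channel's level low floor, at x = -80 mm of the gutter, 8 mm above the bench. The floor is level from x = -115 to -45 mm, then rises straight (0.21 rad) to the ridge. A lip across the low end (x = -116 mm) stands 6 mm above the floor; the 4 mm foot plate ends at x = -119 mm, then bare bench.
- ridge (a point): Middle of the top edge of the ridge across the channel, at x = 45 mm of the gutter, 27 mm above the bench; beyond it the floor falls (0.245 rad) to the reader's face.
- case_center (a point): Centre of the black round objective case: a cylinder about 35 mm in diameter and 60 mm long, 60 g, lying across the gutter (its axis along the gutter's y) on the level part of the floor, free to roll. Smooth: it slides or rolls easily on the gutter. 2 mm to spare between each end and the side wall.
- home (a point): Point fixed to the gutter: where the centre of the case is when it rests against the reader's face behind the ridge (about 73 mm from the gutter's origin along its x, 38 mm above the bench). A case whose centre has passed the ridge rolls on to this place by itself.
- read_button (a joint): Travel of the push button on top of the reader, m: 0 up, 0.006 fully down. A spring brings it back up; fully down takes 4 N.
- read_button_top (a point): Centre of the top of the push button (a black round cap, 26 mm across) in the middle of the reader's top; it is pressed straight down.
- dye_bottle: Bystander beside the gutter (on its -y side): brown glass dye bottle with a white cap, 30 mm across, 66 mm high, standing; origin at the centre of its underside. Must not be moved.
- spare_objective: Bystander beside the gutter (on its -y side): bare spare objective, 25 mm across, 40 mm high, standing on its thread; origin at the centre of its underside. Must not be moved.
- tally_counter: Bystander beside the gutter (on its -y side): round hand tally counter, 80 x 51 x 24 mm, lying on its back; origin at the centre of its underside. Must not be moved.
Mind the look-alikes: they are no part of the job. Leave any turquoise or yellow look-alike of the part that bears case_center alone.

How it is judged:
On the way, in this order (a step that is already met when the one before it is completed fails the run):
1. the case rests behind the ridge, against the reader's face (x of case_center in the frame of gutter between 0.066 and 0.079 m and z of case_center in the frame of gutter below 0.042 m and angle between the z axis of case and the y axis of gutter, either way round below 0.25 rad and linear speed of case below 0.02 m/s), for 0.3 s.
2. the button is pressed right down (value of joint read_button above 0.0045 m).
At the end, for the whole second after the job is handed in: The case lies across the gutter behind the ridge, its centre within about 6 mm of home along the gutter and its axis within 0.25 rad of across, at rest; the button is up again (all of step 1 and value of joint read_button below 0.0015 m); the robot touches nothing.
It fails at once if the case was lifted off the gutter's floor (z of case_center in the frame of gutter above 0.056 m or (x of case_center in the frame of gutter below -0.03 m and z of case_center in the frame of gutter above 0.04 m)).
It fails at once if the case was pushed out of the gutter (x of case_center in the frame of gutter below -0.125 m or y of case_center in the frame of gutter above 0.03 m or y of case_center in the frame of gutter below -0.03 m).
It fails at once if the button was pressed before the case was home (value of joint read_button above 0.003 m and x of case_center in the frame of gutter below 0.06 m).
It fails at once if something beside the gutter was disturbed (distance of any of dye_bottle, spare_objective, tally_counter from where it was at the start of the episode above 0.015 m).
It also fails if it takes over 48 s, if anything falls off the work surface, if the arm or the gripper's body presses on something with over 40 N, if the wrist force passes 120 N, or if a joint passes its speed limit or range.

## Working session

There is one attempt and no reset: what is moved stays moved. The work goes in short steps, Python scripts to look and compute and a tool call to move; the robot and the scene stay as the last step left them, time stands still between calls to the robot, and variables do not carry over. Pictures are saved under pics/ and viewed, at most 10 in all, crops included, and the job is handed in when it is done.

Besides the shell and the picture viewer there is one more tool, called as name(argument=value, ...) on one line, values as JSON. move_arm: Moves the arm, as the interface text tells. Its arguments: {"type":"object","properties":{"increments":{"type":"string"},"grip_force":{"type":"number"}},"required":["increments"]}

```bash
mkdir -p pics; cat > h.py <<'E'
from bench import ctrl
import numpy as np, cv2
from scipy.spatial.transform import Rotation as R
def world(p,u,v):
    d=p["depth"][int(round(v)),int(round(u))]
    c=np.array([(u-p["cx"])/p["fx"]*d,(v-p["cy"])/p["fy"]*d,d])
    return np.array(p["position"])+R.from_rotvec(p["orientation"]).apply(c)
E
python3 - <<'E'
from h import *
s=ctrl.get_state();print(s["time"],s["position"],s["tool_rot"])
ims=[]
for n in ["top","side"]:
    p=ctrl.get_image(n);ims.append(p["frame"]);print(n,p["position"])
    for t in ["gutter","case_center","read_button_top","ridge","low_floor","home","dye_bottle","spare_objective","tally_counter"]:
        try:print(t,[(np.round(r["centre"],3).tolist(),round(r["score"],2)) for r in ctrl.find_in(t,p)[:3]])
        except Exception as e:print(t,e)
    cv2.imwrite(f"pics/{n}.png",p["frame"][:,:,::-1])
print(ctrl.get_state()["time"])
E
```

```text
0.0 [0.24022416 0.60337893 0.22144271] [-5.91389182e-01 -3.08515819e+00  3.00387965e-03]
top [0.38194322 0.27328089 1.18693168]
gutter [([0.559, 0.24, 0.02], 0.62)]
case_center [([0.469, 0.483, 0.036], 0.89), ([0.567, 0.453, 0.032], 0.74), ([0.527, 0.131, 0.038], 0.64)]
read_button_top []
ridge [([0.552, 0.238, 0.02], 0.95)]
low_floor [([0.551, 0.244, 0.023], 0.85)]
home [([0.554, 0.241, 0.026], 0.69)]
dye_bottle [([0.578, 0.327, 0.092], 0.15)]
spare_objective [([0.551, 0.242, 0.025], 0.75), ([0.643, 0.16, 0.035], 0.57)]
tally_counter [([0.625, 0.08, 0.025], 0.81)]
side [ 0.49078594 -0.49832011  0.62255169]
gutter [([0.562, 0.266, 0.026], 0.79)]
case_center [([0.519, 0.122, 0.04], 0.87), ([0.47, 0.475, 0.028], 0.69), ([0.569, 0.452, 0.03], 0.55)]
read_button_top []
ridge [([0.564, 0.27, 0.024], 0.87)]
low_floor [([0.564, 0.263, 0.029], 0.81)]
home []
dye_bottle [([0.648, 0.214, 0.037], 0.65)]
spare_objective [([0.644, 0.151, 0.04], 0.46)]
tally_counter []
1.0
```

View pics/top.png

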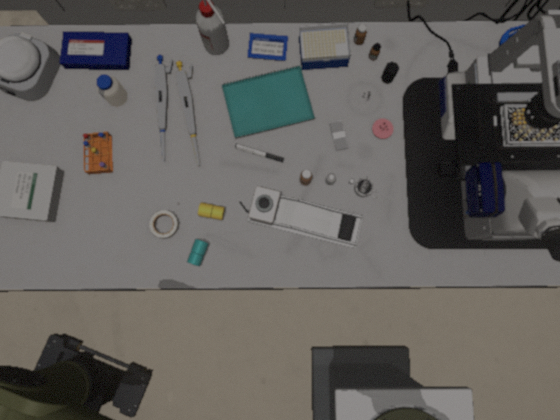

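View pics/side.png

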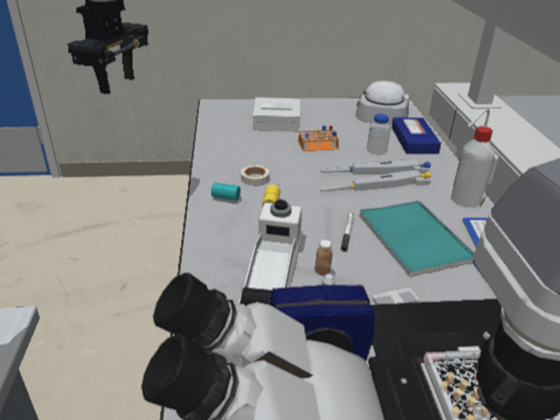

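The top picture shows the reader with its button at (263,203), and the gutter running down to the black case at (347,227). The bystanders are at (306,177), (331,178) and (363,187). The yellow and turquoise look-alikes are on the left, at (211,211) and (198,252). The microscope stands to the right of the low end.

```bash
python3 - <<'E'
from h import *
p=ctrl.get_image("top")
H,W=p["depth"].shape
u,v=np.meshgrid(np.arange(W),np.arange(H));d=p["depth"]
c=np.stack([(u-p["cx"])/p["fx"]*d,(v-p["cy"])/p["fy"]*d,d],-1)
w=(np.array(p["position"])+R.from_rotvec(p["orientation"]).apply(c.reshape(-1,3)).reshape(H,W,3)); w[d==0]=np.nan
for t in ["gutter","case_center"]:
    for r in ctrl.silhouettes(t,p)[:3]:
        m=r["region"]; q=w[m]; q=q[~np.isnan(q[:,0])]
        print(t,r["score"],m.sum(),np.round(q.mean(0),3),cv2.minAreaRect((q[:,:2]*1000).astype(np.float32)))
# reader top
m=np.zeros((H,W),bool);m[180:235,240:295]=1
for lo,hi in [(.06,.071),(.0715,.09)]:
    k=m&(w[...,2]>lo)&(w[...,2]<hi);q=w[k];print(lo,k.sum(),np.round(q.mean(0),4),cv2.minAreaRect((q[:,:2]*1000).astype(np.float32)))
# case dark pixels
g=p["frame"].max(-1);m[:]=0;m[205:250,330:372]=1
k=m&(g<60)&(w[...,2]>.015);q=w[k];print("case",k.sum(),np.round(q.mean(0),4),np.nanmax(q[:,2]),cv2.minAreaRect((q[:,:2]*1000).astype(np.float32)))
# obstacles height: grid near low end
for x in np.arange(.44,.66,.02):
    print(round(x,2),[ (lambda z: int(1000*np.nanmax(z)) if len(z) else -1)(w[(abs(w[...,0]-x)<.01)&(abs(w[...,1]-y)<.01)][:,2]) for y in np.arange(.14,-.25,-.02)])
cv2.imwrite("pics/t2.png",cv2.resize(p["frame"][150:270,230:390,::-1],None,fx=5,fy=5,interpolation=cv2.INTER_CUBIC))
E
```

```text
gutter 0.77 3458 [0.552 0.236 0.03 ] ((556.0076904296875, 232.785888671875), (293.51641845703125, 87.1511459350586), 75.2495346069336)
gutter 0.54 285 [0.625 0.079 0.021] ((625.6913452148438, 79.09524536132812), (44.22080993652344, 49.754966735839844), 10.402263641357422)
case_center 0.86 361 [0.568 0.452 0.029] ((570.5811157226562, 456.48895263671875), (67.78701782226562, 34.706512451171875), 77.62779235839844)
case_center 0.8 373 [0.525 0.129 0.037] ((526.4744262695312, 125.77742767333984), (36.649383544921875, 59.600433349609375), 76.73799896240234)
case_center 0.51 99 [0.645 0.161 0.03 ] ((647.0250854492188, 159.87820434570312), (23.0850830078125, 21.7302188873291), 42.256080627441406)
0.06 550 [0.5758 0.3211 0.0666] ((578.2850341796875, 321.1971435546875), (60.062278747558594, 78.26931762695312), 75.51220703125)
0.0715 237 [0.5773 0.3208 0.081 ] ((576.5418090820312, 321.56781005859375), (41.426788330078125, 70.0457534790039), 84.87796783447266)
case 300 [0.5251 0.1269 0.0392] 0.04899662138249772 ((525.6635131835938, 126.22062683105469), (30.274620056152344, 57.9825439453125), 74
[... 335 characters left out ...]
44, 19, 12, 4, 6, 5, 5, 3, 18, 19, 18, 263, 268, 268, 262, 322, 322, 320, 305]
0.54 [43, 48, 38, 24, 5, 5, 4, 6, 10, 19, 20, 19, 268, 269, 268, 263, 305, 305, 304, 303]
0.56 [40, 47, 37, 26, 4, 4, 5, 6, 15, 20, 20, 19, 267, 270, 270, 266, 274, 287, 289, 289]
0.58 [21, 3, 5, 4, 4, 4, 4, 4, 11, 20, 19, 19, 269, 270, 271, 265, 266, 278, 280, 281]
0.6 [6, 5, 22, 25, 22, 6, 7, 4, 14, 20, 21, 19, 267, 270, 269, 263, 253, 263, 263, 264]
0.62 [5, 5, 26, 29, 26, 7, 4, 5, 6, 19, 20, 20, 266, 270, 268, 262, 234, 234, 234, 233]
0.64 [29, 19, 26, 28, 27, 3, 3, 6, 9, 19, 20, 214, 217, 217, 217, 218, 221, 221, 220, 222]
0.66 [3, 3, 4, 3, 19, 5, 5, 5, 15, 19, 19, 216, 217, 216, 219, 223, 240, 240, 244, 241]
```

View pics/t2.png

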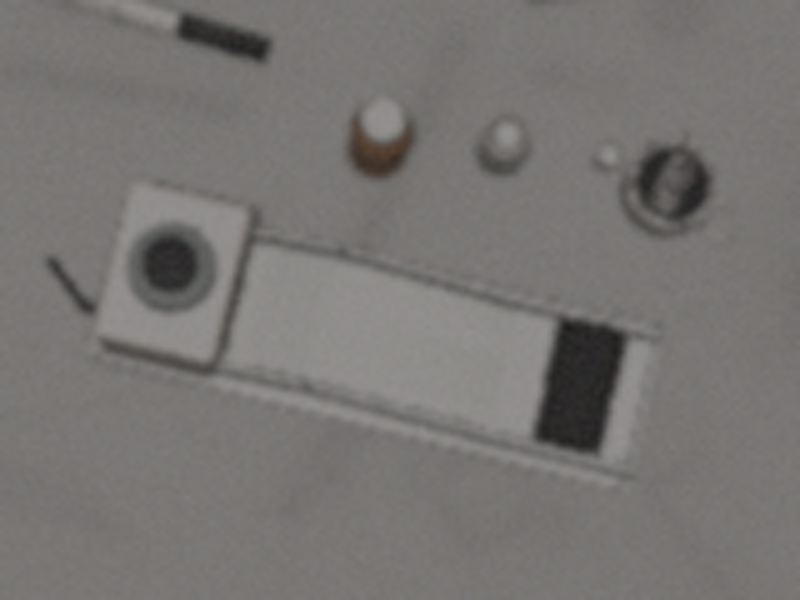

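The gutter's uphill direction is about 75.3° in the world, with its origin near (0.547, 0.205). I'm moving to above the bench beyond the low end, turned so the shut fingers lie across the gutter.

move_arm(increments="10 -20 0 0 0 -4 255;17 -33 0 0 0 -5.5 255;17 -33 0 0 0 -5.5 255;17 -33 0 0 0 -5.5 255;17 -33 0 0 0 -5.5 255;17 -33 0 0 0 -5.5 255;17 -33 0 0 0 -5.5 255;17 -33 0 0 0 -5.5 255", grip_force=20)

```text
time: 1.82
position: [0.3699, 0.3513, 0.2228]
tool_rot: [-1.676, -2.657, -0.001]
ft_force: [0.7, -0.0, 0.4]
grip_width: 0.479
grip_force: 0.0
```

move_arm(increments="17 -33 0 0 0 -5.5 255;17 -33 0 0 0 -5.5 255;17 -33 0 0 0 -5.5 255;17 -33 0 0 0 -5.5 255;17 -33 0 0 0 -5.5 255;17 -33 0 0 0 -5.5 255;17 -33 0 0 0 -5 255;15 -30 0 0 0 -2 255")

```text
time: 2.48
position: [0.5042, 0.0895, 0.223]
tool_rot: [2.483, 1.923, 0.002]
ft_force: [0.4, 1.0, -0.8]
grip_width: 0.007
grip_force: 0.0
```

```bash
python3 - <<'E'
from h import *
p=ctrl.get_image("wrist");s=ctrl.get_state();print(s["time"],s["position"],s["tool_rot"])
e=np.array([np.cos(np.radians(75.3)),np.sin(np.radians(75.3))]);n=np.array([-e[1],e[0]]);o=np.array([.5473,.205])
def g(q): return np.round([(q[:2]-o)@e,(q[:2]-o)@n,q[2]],4)
for t in ["gutter","case_center"]:
    for r in ctrl.find_in(t,p)[:2]: print(t,r["score"],g(np.array(r["centre"])))
print("tcp",g(np.array(s["position"])))
H,W=p["depth"].shape;u,v=np.meshgrid(np.arange(W),np.arange(H));d=p["depth"]
c=np.stack([(u-p["cx"])/p["fx"]*d,(v-p["cy"])/p["fy"]*d,d],-1)
w=(np.array(p["position"])+R.from_rotvec(p["orientation"]).apply(c.reshape(-1,3)).reshape(H,W,3))
for r in ctrl.silhouettes("case_center",p)[:1]:
    q=w[r["region"]&(d>0)];print("case",g(q.mean(0)),cv2.minAreaRect((q[:,:2]*1000).astype(np.float32)))
cv2.imwrite("pics/w.png",p["frame"][:,:,::-1])
E
```

```text
2.5333 [0.50703223 0.08169092 0.22329276] [2.48789415e+00 1.90909122e+00 6.83104428e-04]
gutter 0.83 [ 0.009  -0.0014  0.023 ]
case_center 0.69 [-0.0837  0.0029  0.0418]
tcp [-0.1295  0.0077  0.2233]
case [-0.0813 -0.0022  0.0388] ((527.8375854492188, 124.25804138183594), (36.01449203491211, 59.897682189941406), 75.65586853027344)
```

View pics/w.png

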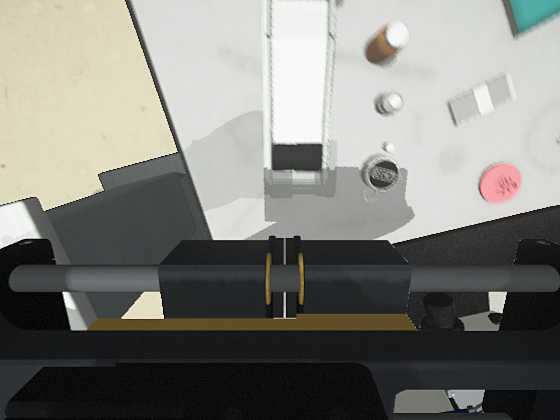

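The wrist view shows the case at (297,157), the lip at the low end just below it at row 178, and the bystanders to the right. The shut fingers are centred at column 287, so they need to shift about 8 mm toward +x.

move_arm(increments="5 -11 -15 0 0 0 255;4 -11 -30 0 0 0 255;0 0 -35 0 0 0 255;0 0 -35 0 0 0 255;0 0 -25 0 0 0 255;0 0 -15 0 0 0 255;0 0 -5 0 0 0 255;0 0 0 0 0 0 255")

```text
time: 3.35
position: [0.511, 0.0713, 0.0613]
tool_rot: [-2.475, -1.932, 0.004]
ft_force: [0.3, -0.5, 0.1]
grip_width: 0.003
grip_force: 0.0
```

```bash
python3 - <<'E'
from h import *
p=ctrl.get_image("wrist");s=ctrl.get_state();print(s["position"],s["tool_rot"],s["ft_force"])
cv2.imwrite("pics/w2.png",p["frame"][:,:,::-1])
E
```

```text
[0.51218666 0.07124546 0.0627312 ] [-2.47663455e+00 -1.93229047e+00  2.37139389e-04] [-0.36588736  0.41127117  0.47244895]
```

View pics/w2.png

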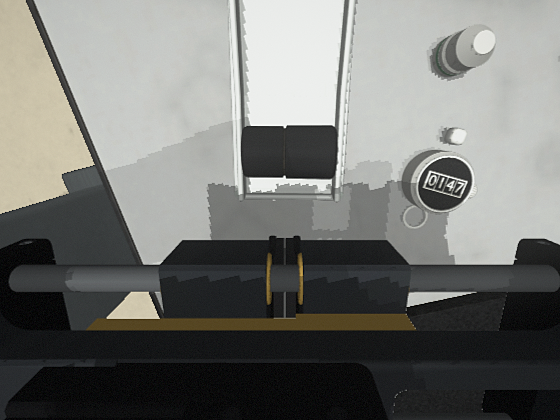

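The fingers at column 287 are centred on the case at column 289, and the gutter is upright in the image. Next I descend behind the lip and start pushing.

move_arm(increments="0 0 -12 0 0 0 255;0 0 -16 0 0 0 255;0 0 -10 0 0 0 255;0 0 -5 0 0 0 255;0 0 0 0 0 0 255;1 3.9 0 0 0 0 255;1.3 4.8 0 0 0 0 255;1.3 4.8 0 0 0 0 255")

```text
time: 4.07
position: [0.5169, 0.0842, 0.0204]
tool_rot: [2.479, 1.929, 0.003]
ft_force: [0.0, -0.3, 0.7]
grip_width: 0.007
grip_force: 0.0
```

move_arm(increments="1.3 4.8 0 0 0 0 255;1.5 5.8 0 0 0 0 255;1.5 5.8 0 0 0 0 255;1.5 5.8 0 0 0 0 255;1.5 5.8 0 0 0 0 255;1.5 5.8 0 0 0 0 255;1.3 4.8 0 0 0 0 255;1 3.9 0 0 0 0 255")

```text
time: 4.73
position: [0.5272, 0.1267, 0.0195]
tool_rot: [2.479, 1.93, 0.0]
ft_force: [0.8, 0.5, -0.1]
grip_width: 0.005
grip_force: 0.0
```

```bash
cat >> h.py <<'E'
e=np.array([np.cos(np.radians(75.3)),np.sin(np.radians(75.3))]);n=np.array([-e[1],e[0]]);o=np.array([.5473,.205])
def g(q): q=np.array(q);return np.round([(q[:2]-o)@e,(q[:2]-o)@n,q[2]],4)
def look(name,f):
    p=ctrl.get_image(name);s=ctrl.get_state();print(s["time"],"tcp",g(s["position"]),s["ft_force"].round(1) if hasattr(s["ft_force"],"round") else s["ft_force"])
    H,W=p["depth"].shape;u,v=np.meshgrid(np.arange(W),np.arange(H));d=p["depth"]
    c=np.stack([(u-p["cx"])/p["fx"]*d,(v-p["cy"])/p["fy"]*d,d],-1)
    w=(np.array(p["position"])+R.from_rotvec(p["orientation"]).apply(c.reshape(-1,3)).reshape(H,W,3))
    for r in ctrl.silhouettes("case_center",p)[:4]:
        q=w[r["region"]&(d>0)];print("case",round(r["score"],2),g(np.median(q,0)),cv2.minAreaRect((q[:,:2]*1000).astype(np.float32)))
    cv2.imwrite(f"pics/{f}.png",p["frame"][:,:,::-1]); return p,w
E
python3 -c "
from h import *
look('wrist','w3')"
```

```text
4.7833 tcp [-0.08   -0.0004  0.0196] [ 0.5  0.5 -0.9]
case 0.85 [-0.0453 -0.0004  0.0399] ((531.8703002929688, 153.5643310546875), (43.44078063964844, 64.53498840332031), 77.45903778076172)
```

View pics/w3.png

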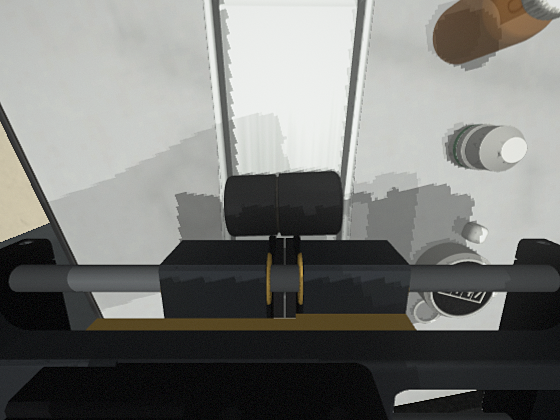

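The case is ahead of the fingertips, square across the gutter, at (284,203). I keep pushing, now climbing with the slope.

move_arm(increments="1.3 4.8 0.5 0 0 0 255;1.8 6.8 1.4 0 0 0 255;1.8 6.8 1.5 0 0 0 255;1.8 6.8 1.5 0 0 0 255;1.8 6.8 1.5 0 0 0 255;1.8 6.8 1.5 0 0 0 255;1.8 6.8 1.5 0 0 0 255;1.8 6.8 1.5 0 0 0 255")

```text
time: 5.5
position: [0.5411, 0.1791, 0.0306]
tool_rot: [2.479, 1.93, -0.0]
ft_force: [-0.6, -0.7, -0.5]
grip_width: 0.008
grip_force: 0.2
```

move_arm(increments="1.8 6.8 1.5 0 0 0 255;1.8 6.8 1.5 0 0 0 255;1.8 6.8 1.5 0 0 0 255;1.5 5.8 1.2 0 0 0 255;1.3 4.8 1 0 0 0 255;1.3 4.8 1 0 0 0 255;1.0 3.9 0.8 0 0 0 255;1.0 3.9 0.8 0 0 0 255")

```text
time: 6.17
position: [0.5526, 0.2222, 0.0398]
tool_rot: [2.479, 1.929, -0.0]
ft_force: [0.6, -1.0, -0.0]
grip_width: 0.005
grip_force: 0.0
```

```bash
python3 -c "
from h import *
look('wrist','w4');look('top','t4')"
```

```text
6.2167 tcp [ 0.0192 -0.0007  0.04  ] [0.9 0.3 0.2]
case 0.86 [ 0.0503 -0.0009  0.059 ] ((558.9403686523438, 245.4447784423828), (42.41713333129883, 69.24702453613281), 77.10060119628906)
6.3167 tcp [ 0.0181 -0.0007  0.0398] [-0.5 -0.8  0.7]
case 0.82 [0.244  0.0433 0.0304] ((572.6192626953125, 456.24993896484375), (68.98528289794922, 38.19566345214844), 77.03446197509766)
case 0.67 [0.2473 0.1463 0.0303] ((470.70892333984375, 486.51873779296875), (40.53125, 63.195899963378906), 69.10945892333984)
case 0.44 [0.0652 0.0027 0.055 ] ((561.0115356445312, 269.3237609863281), (11.28364086151123, 55.53338623046875), 79.41526794433594)
```

move_arm(increments="0.8 2.9 0.4 0 0 0 255;0.8 2.9 0.4 0 0 0 255;0.8 2.9 0.2 0 0 0 255;0 0 0 0 0 0 255;0 0 0 0 0 0 255;0 0 0 0 0 0 255;0 0 0 0 0 0 255;0 0 0 0 0 0 255")

```text
time: 7.03
position: [0.5549, 0.2305, 0.0408]
tool_rot: [2.479, 1.93, -0.0]
ft_force: [0.1, 0.4, 0.0]
grip_width: 0.001
grip_force: 0.0
```

```bash
python3 -c "
from h import *
look('wrist','w5')"
```

```text
7.0833 tcp [ 0.0266 -0.0009  0.0408] [-0.6 -0.4 -0.5]
case 0.67 [ 0.0751 -0.0001  0.053 ] ((565.406982421875, 273.1143798828125), (39.18375778198242, 67.8360366821289), 74.28841400146484)
```

View pics/w5.png

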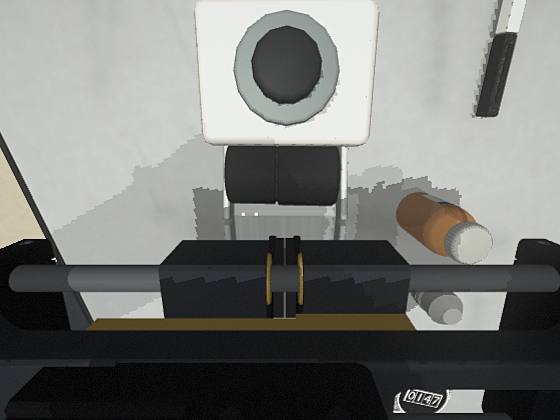

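The case is home at (282,175), square against the reader's face, and the button is at (287,65). I'm retreating upward and then going above the button.

move_arm(increments="0 0 15 0 0 0 255;0 0 25 0 0 0 255;0 0 25 0 0 0 255;0 0 20 0 0 0 255;4 15 5 0 0 0 255;6 24 0 0 0 0 255;6 24 0 0 0 0 255;4 16 0 0 0 0 255")

```text
time: 7.8
position: [0.5749, 0.3124, 0.1312]
tool_rot: [-2.477, -1.931, -0.002]
ft_force: [0.8, 1.3, 0.1]
grip_width: 0.001
grip_force: 0.0
```

move_arm(increments="2.9 11.6 0 0 0 0 255;0 0 0 0 0 0 255;0 0 -10 0 0 0 255;0 0 -10 0 0 0 255;0 0 -8 0 0 0 255;0 0 -4 0 0 0 255;0 0 0 0 0 0 255;0 0 0 0 0 0 255")

```text
time: 8.47
position: [0.5776, 0.3205, 0.0983]
tool_rot: [2.48, 1.929, -0.001]
ft_force: [-0.0, -0.1, -0.5]
grip_width: 0.004
grip_force: 0.0
```

```bash
python3 -c "
from h import *
p,w=look('top','t6')
r=w[190:225,245:285].reshape(-1,3);z=r[:,2]
look('side','s6')
print(ctrl.get_state()['position'])
im=cv2.imread('pics/s6.png')[170:330,210:370];cv2.imwrite('pics/s6c.png',cv2.resize(im,None,fx=3.7,fy=3.7,interpolation=cv2.INTER_CUBIC))"
```

```text
8.5167 tcp [ 0.1199 -0.0003  0.0989] [ 0.4 -0.3  0. ]
case 0.86 [0.2474 0.1462 0.0311] ((470.29791259765625, 486.7416076660156), (39.783199310302734, 58.685630798339844), 69.09183502197266)
case 0.62 [0.2458 0.0421 0.0307] ((572.3748168945312, 456.4468994140625), (68.62959289550781, 36.98619079589844), 81.00003814697266)
8.6167 tcp [ 0.1203 -0.0004  0.0994] [-0.5  0.7 -0.1]
case 0.86 [0.2386 0.1426 0.0237] ((466.1769714355469, 504.3956604003906), (77.28962707519531, 84.56028747558594), 69.81672668457031)
case 0.84 [ 0.0616 -0.0015  0.0473] ((564.5208740234375, 270.7792053222656), (32.066558837890625, 60.626869201660156), 73.79755401611328)
case 0.6 [0.2347 0.0411 0.0314] ((568.8030395507812, 478.515625), (119.26326751708984, 21.79543113708496), 85.6838607788086)
[0.57814375 0.32136999 0.09941129]
```

View pics/s6c.png

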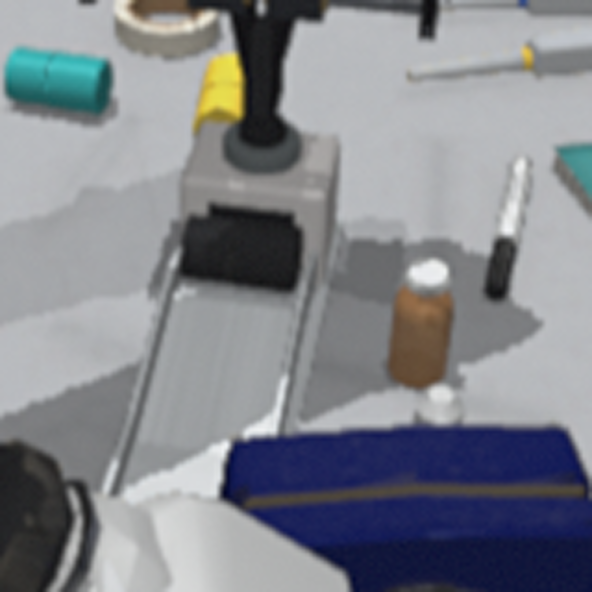

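The fingertips are right above the button at (262,140), and the case lies against the face at (243,250). Pressing down in small steps.

move_arm(increments="0 0 -5 0 0 0 255;0 0 -3 0 0 0 255;0 0 -2 0 0 0 255;0 0 -2 0 0 0 255;0 0 -1 0 0 0 255;0 0 -1 0 0 0 255;0 0 0 0 0 0 255;0 0 0 0 0 0 255")

```text
time: 9.33
position: [0.5778, 0.3213, 0.0851]
tool_rot: [-2.479, -1.93, -0.0]
ft_force: [-0.9, -0.6, 3.5]
grip_width: 0.006
grip_force: 1.8
```

move_arm(increments="0 0 -1 0 0 0 255;0 0 -1 0 0 0 255;0 0 0 0 0 0 255;0 0 -1 0 0 0 255;0 0 0 0 0 0 255;0 0 -1 0 0 0 255;0 0 0 0 0 0 255;0 0 0 0 0 0 255")

```text
time: 10.0
position: [0.5779, 0.3214, 0.0842]
tool_rot: [-2.478, -1.929, -0.001]
ft_force: [-7.3, -3.4, 19.4]
grip_width: 0.009
grip_force: 9.2
```

It bottomed out at about 19 N with z at 0.084. I'm letting go, lifting, and checking the cap and ring heights to be sure the cap itself was pressed.

move_arm(increments="0 0 3 0 0 0 255;0 0 5 0 0 0 255;0 0 15 0 0 0 255;-3 -10 25 0 0 0 255;-8 -30 10 0 0 0 255;-9 -35 0 0 0 0 255;-5 -20 0 0 0 0 255;0 0 0 0 0 0 255")

```text
time: 10.67
position: [0.5528, 0.2195, 0.1388]
tool_rot: [2.484, 1.92, -0.003]
ft_force: [0.4, -0.5, -0.8]
grip_width: 0.008
grip_force: 0.0
```

```bash
python3 -c "
from h import *
p,w=look('wrist','w7')
q=w.reshape(-1,3);G=np.c_[(q[:,:2]-o)@e,(q[:,:2]-o)@n,q[:,2]]
r=np.hypot(G[:,0]-.12,G[:,1])
for a in range(0,36,3):
    k=(r>=a/1e3)&(r<(a+3)/1e3);print(a,k.sum(),np.percentile(G[k,2],[10,50,90]).round(4))
k=(r<.04)&(G[:,2]>.078);print(G[k].mean(0), G[k].min(0),G[k].max(0))
c=p['frame'];cv2.imwrite('pics/w7.png',c[:,:,::-1])"
```

```text
10.7167 tcp [ 0.0188 -0.0009  0.1387] [1.  0.3 0.5]
case 0.94 [ 0.074  -0.0004  0.0529] ((567.3012084960938, 274.8905029296875), (34.40081787109375, 63.0313835144043), 75.32401275634766)
0 69 [0.0889 0.0899 0.0908]
3 203 [0.0891 0.0901 0.0909]
6 339 [0.0889 0.0899 0.0908]
9 458 [0.0873 0.0895 0.0905]
12 487 [0.0793 0.0805 0.0893]
15 664 [0.079  0.08   0.0808]
18 696 [0.0681 0.0795 0.0806]
21 625 [0.0671 0.0681 0.079 ]
24 927 [0.067  0.0678 0.0688]
27 1028 [0.0664 0.0677 0.0687]
30 4392 [0.0675 0.3006 0.3006]
33 987 [0.049  0.0674 0.0686]
[ 0.10219755 -0.00205386  0.20139719] [ 0.08732993 -0.02203942  0.07801732] [0.14050504 0.01905152 0.30063429]
```

View pics/w7.png

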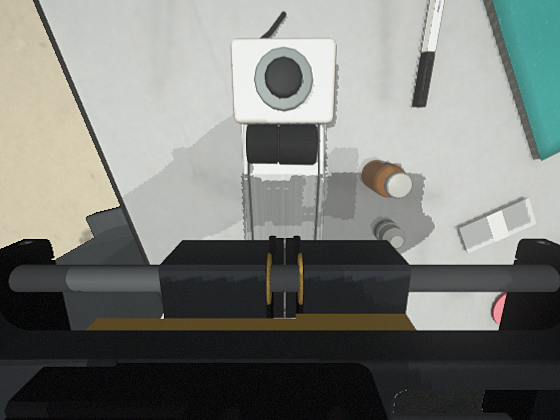

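The picture shows the cap up again at z = 0.090 at (283,77). It was pressed to 0.084, the full 6 mm, and the ring at 0.080 was not touched. The case is at home at (281,144) and the arm is clear.

```bash
python3 -c "
from h import *
print(ctrl.close_job())"
```

```text
the job is handed in; nothing more can be done
None
```

I pushed the case up over the ridge to rest against the reader's face, pressed the button its full 6 mm and let it spring back up, and handed the job in at about 11 s; no verdict came back.

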